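# Isolate the feed, fit the beacon lens and hold it half-way to the lock

### The job

Before working on the signal beacon, isolate it: swing the fuse carrier on the rail fully open, and leave it open. Then fit the lens module on the beacon base with its two lugs down through the two notches, press it fully home against the springy contact plate, and turn it clockwise (seen from above) half-way to the lock, about 35 degrees, never so far that it clicks into the lock. Finish there with the lens still in the gripper, held pressed fully home at that half-way point so that I can check the fit, and leave the other loose things on the bench where they are.

Things in the scene. Friction and masses are not known exactly. Their poses are not given: they have to be found in the camera images.
- fuse_carrier (a joint): hinge angle (rad) of the white fuse carrier, the hinged lever on top of the fuse holder: 0 shut, 1.55 fully open stop; it starts shut or ajar by at most 0.15 and stays where it is left (hinge friction 0.07 N m). The holder is the white 82 x 17.5 mm module standing apart on the panel's rail, body top 60 mm above the bench, at least 45 mm free on either side.
- fuse_hinge (a point): fixed point on the carrier's hinge line, mid-width, 61 mm above the bench. Its y axis is the hinge line (along the rail); the finger tab lies on its -x side when shut; z is up.
- fuse_tab (a point): centre of the finger tab standing up at the carrier's free end: 12 mm (x) x 17.5 mm (along the hinge line: pinch it across this) x 20 mm high; turns with the carrier. Shut, it is 34 mm to -x of the hinge and 18 mm above it (38 mm radius) and goes up and over the hinge as it opens. Carrier and fixed body below are as wide; the body's top is 19 mm below this point when shut.
- lens_center (a point): centre, half-way up, of the loose lens module (about 0.11 kg), upright on the bench at the start; 76 mm tall, z is its axis. From its underside: spigot 34 mm diameter, chamfered foot (0 to 14 mm); grey collar 54 mm diameter (14 to 26 mm); round white lens 48 mm diameter (26 to 68 mm: grip here); top with a grey rib across it along x, over the lugs.
- lens_lug (a point): one of two equal lugs on the lens spigot, at +x and -x of its axis: 8 mm wide, 3.5 mm high (1.5 to 5 mm above the underside), reaching 21.5 mm from the axis. Small ridges on the collar lie over them. The lens fits either way round (half a turn is the same).
- base_mouth (a point): centre of the top rim of the black beacon base: tube 56 mm diameter on a 76 mm flange, fixed to the bench, rim 58 mm above it. x passes through the two entry notches, z is up. The lens enters with its x along this x. Fully home, its collar sits on the rim and the lens centre is 24 mm above this point. Under the lip the lens has 4 mm of play: let go, the spring lifts it by that.
- base_notch (a point): middle of one of the two entry notches (at +x and -x) in the 5 mm thick inner lip of the base, level with the rim; notch 12 mm wide, hole in the lip 38 mm diameter. Clockwise from it, seen from above, the lugs run under the lip to the lock at 70 degrees, a pocket where the lens jumps up with a click (from about 60 degrees). Outside ridges mark entry (one) and lock (two).
- contact_plate (a joint): travel down (m) of the sprung contact plate inside the base: 0 free, 0.008 with the lens fully home. The spigot meets it 8 mm above fully home; it pushes up with 3 N there and 7 N fully home.
- panel: grey steel mounting panel, 240 x 300 x 4 mm, fixed to the bench, with a rail along its y carrying the fuse holder, grey terminals (51 mm high) and a white two-pole breaker (81 mm high); wiring duct (48 mm high) along its far edge. Origin under its centre.
- gland: bystander: grey cable gland, 37 mm tall, 30 mm diameter; origin under its centre
- relay: bystander: clear plug-in relay, 36 x 28 x 52 mm; origin under its centre
- screwdriver: bystander: black-handled screwdriver, 200 mm, lying along its x
- spanner: bystander: steel spanner, 150 mm, lying along its x
- multimeter: bystander: dark hand multimeter, 160 x 78 x 34 mm; origin under its centre
- bin: bystander: small blue parts bin, 120 x 100 x 50 mm; origin under its centre
- tape: bystander: black roll of tape, 68 mm diameter, 19 mm high; origin under its centre
- carton: bystander: small carton, 90 x 75 x 50 mm; origin under its centre

How it is judged:
By the outcome, as a careful person would: the job done as asked, in the order asked, and still so for the second after the job is handed in, while the arm keeps its last pose, push and grip.
It also fails if it takes over 64 s, if anything falls off the work surface, if the arm or the gripper's body presses on something with over 40 N, if the wrist force passes 120 N, or if a joint passes its speed limit or range.

### The arm

A 6-joint arm with a two-finger parallel gripper is mounted at the origin on the work surface. World frame = base frame: x ahead of the robot, y to its left, z up, the work surface at z = 0. Lengths are in m, angles in rad, forces in N, time in s.
With the tool pointing down it reaches from about 0.4 to 0.825 m from the base axis. Payload 7 kg.
Tool frame: the origin (TCP) lies at the centre of the arm's flange, where the gripper is bolted on; the fingertips stand 178 mm ahead of it and the grasp point (between the pads) lies 159 mm ahead of it; z points along the fingers, y is the direction in which the jaws open and shut (so a half turn about z gives the same grasp; the last joint's range is limited). The gripper opens to 88 mm and grips with 3 to 60 N. Pads are 19 mm wide; open, the fingers measure 130 mm over their backs; the gripper's body (78 mm by 193 mm) begins 47 mm behind the grasp point.
Start: joints at [1.421, 0.359, 0.012, 0, -1.224, -0.288], TCP at [0.286, 0.611, 0.405] pointing down, gripper open.
Joint ranges: [-3.07, 3.07], [-1.43, 2.12], [-1.02, 1.25], [-3.03, 1.67], [-3.05, -0], [-3.03, 3.03]. Speed limits (rad/s): [2.39, 2.39, 3.01, 3.14, 3.14, 3.14].

### API

Orientations are given as [roll, pitch, yaw] about the fixed x, y, z axes, in that order (R = Rz(yaw) Ry(pitch) Rx(roll)).
In Python, from station import arm gives the robot as it stands.
- The arm moves only by the shell command python3 -m handwheel 'ROWS' [OPENING] [FORCE]. ROWS is JSON, a list of rows, each a list of 4 numbers: the shift along the world's x, y, z in cm, then the turn about the world's z in rad. In form: [[dx, dy, dz, yaw], ...]. A call has 1 to 20 rows; each row shifts and turns the commanded pose from where the row before left it; what a row does not reach is not made up. A row lasts 1/10 s, in which the tool goes at most 50 mm and 8.59 degrees, less where a joint would pass 70% of its speed; a pose out of reach is approached as far as the arm can. A call is refused whole if a number of a shift passes 5 or a number of a turn 0.15, either way. A call with a gripper value outside its range is refused whole. OPENING is the closure, from 0 (fully open) to 1 (shut), set as the call begins (- or left out, the last holds). The fingers move at their own pace and stop on an object; FORCE is the grip in N (left out, the last holds). Time passes only in rows, so rows that do not move let the fingers close. It gives the time, the measured TCP pose, the force and the opening at its end, in the units of the state.
- arm.get_state(): the state, without advancing time (a new reading comes with each control period).
- arm.grab_frame(name): name is "side" or "top" or "wrist"; returns a dict with "image" (384x512x3 uint8, red, green, blue), "depth" (384x512 float32, m along the optical axis (not along the pixel's ray), 0 where there is no reading), "vfov" (degrees; the focal length in pixels is half the picture's height over the tangent of half this angle, whatever the lens; pixels are square), "cx", "cy" (the principal point, pixels), "rvec" (rotation vector, rad) and "tvec" (3), from world to camera coordinates, as OpenCV has them. Camera axes: x right, y down, z forward; pixel columns grow to the right and rows downward; lengths in m; the calibration is good to about 2 mm. A picture is of the moment at which its call begins.
- arm.job_done(): hands the job in, once; it reports no verdict.
The state is a dict: "t": time; "q": joint angles; "qd": joint speeds; "joint_efforts": joint torques, N m; "eef_pos": TCP position; "ee_rot": TCP orientation; "force": force on the tool from outside, world axes, zero at the start; "moment": the same for the moment, N m; "width": finger opening in m.
Only numpy, scipy, OpenCV 4.12 (cv2) and the standard library are available. Lean on these libraries where they do the work, as an engineer would, in place of code of your own. Each camera call takes 0.05 s, during which the arm holds its last target.

## Working session

There is one attempt and no reset: what is moved stays moved. The work goes in short steps, Python scripts to look and compute and a shell command to move; the robot and the scene stay as the last step left them, time stands still between calls to the robot, and variables do not carry over. Pictures are saved under pics/ and viewed, and the job is handed in when it is done.

```bash
ls; mkdir -p pics; cat > h.py <<'E'
import numpy as np, cv2, pickle
from station import arm
def grab(n,tag):
    f=arm.grab_frame(n); cv2.imwrite(f'pics/{tag}.png',f['image'][:,:,::-1]); pickle.dump(f,open(f'pics/{tag}.pkl','wb')); return f
def load(tag): return pickle.load(open(f'pics/{tag}.pkl','rb'))
def K(f):
    fl=f['image'].shape[0]/2/np.tan(np.radians(f['vfov'])/2); return np.array([[fl,0,f['cx']],[0,fl,f['cy']],[0,0,1.]])
def RT(f): return cv2.Rodrigues(np.array(f['rvec'],float))[0],np.array(f['tvec'],float).reshape(3)
def ray(f,u,v):
    R,t=RT(f); d=R.T@(np.linalg.inv(K(f))@[u,v,1.]); return -R.T@t,d
def atz(f,u,v,z):
    c,d=ray(f,u,v); return c+d*(z-c[2])/d[2]
def proj(f,p):
    R,t=RT(f); q=K(f)@(R@np.asarray(p,float)+t); return q[:2]/q[2]
def cloud(f):
    R,t=RT(f); D=f['depth']; h,w=D.shape; u,v=np.meshgrid(np.arange(w),np.arange(h)); k=K(f)
    P=np.stack([(u-k[0,2])/k[0,0]*D,(v-k[1,2])/k[1,1]*D,D],-1); return (P-t)@R
E
python3 - <<'E'
from h import *
for n in ("side","top","wrist"):
    f=grab(n,n+"0"); print(n,f['vfov'],f['cx'],f['cy'],-RT(f)[0].T@RT(f)[1])
print(arm.get_state())
E
```

```text
pics
side 51.42957962322816 255.44313333275807 193.65640429091184 [ 0.20463533 -0.7903477   0.73334811]
top 43.123401962682095 249.52205617480806 188.5461267400808 [ 0.34529241 -0.06784502  1.22603165]
wrist 58.68118617361234 254.56649053531055 199.44775774719088 [0.35701435 0.57762423 0.38259255]
{'t': 0.15, 'q': array([ 1.42112669e+00,  3.59261482e-01,  1.12537438e-02, -2.48033976e-04,
       -1.22411125e+00, -2.88132376e-01]), 'qd': array([-2.85430976e-04, -1.23144121e-03,  3.07548966e-03,  4.15992938e-04,
       -4.82154812e-05,  3.46695367e-04]), 'joint_efforts': array([-1.60949392e-03, -5.83276141e+01,  2.93292242e+01,  7.00121954e+00,
        8.81975895e-03, -1.03447896e-04]), 'eef_pos': array([0.28609081, 0.61121438, 0.40390686]), 'ee_rot': array([ 3.14025825e+00, -1.52298382e-04, -4.37886344e-01]), 'force': array([-0.55129117, -0.08562634,  0.03342859]), 'moment': array([ 0.00896975,  0.00813901, -0.02051768]), 'width': 0.0877254256050222}
```

View pics/top0.png

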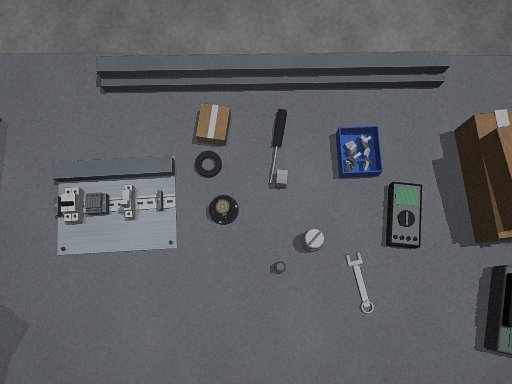

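View pics/side0.png

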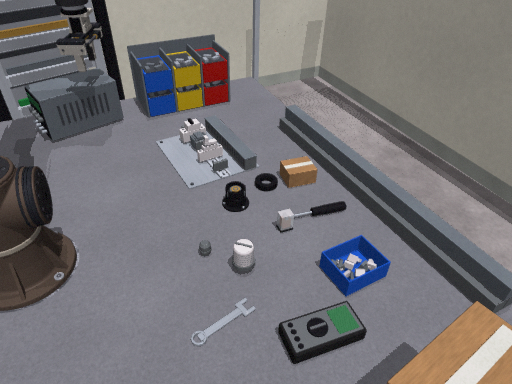

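View pics/wrist0.png

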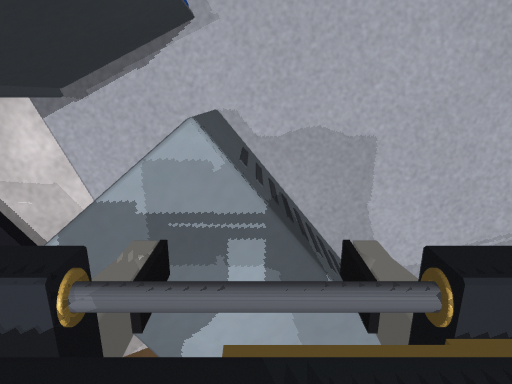

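```bash
python3 - <<'E'
from h import *
f=load('top0'); P=cloud(f)
im=f['image'][:,:,::-1]
cv2.imwrite('pics/t1.png',cv2.resize(im[145:265,45:185],None,fx=5.5,fy=5,interpolation=cv2.INTER_CUBIC)[:600,:800])
a=cv2.resize(im[190:255,205:330],None,fx=6,fy=6,interpolation=cv2.INTER_CUBIC); cv2.imwrite('pics/t2.png',a)
for (u,v) in [(69,205),(97,204),(127,202),(158,201),(223,207),(314,239),(120,245),(62,249),(171,242),(115,167)]: print(u,v,P[v,u].round(4))
s=load('side0')
a=cv2.resize(s['image'][110:190,150:270,::-1],None,fx=6,fy=6,interpolation=cv2.INTER_CUBIC); cv2.imwrite('pics/s1.png',a)
E
```

```text
69 205 [0.5423 0.3722 0.0757]
97 204 [0.5499 0.3139 0.0481]
127 202 [0.548  0.2294 0.0896]
158 201 [0.5592 0.1649 0.0429]
223 207 [0.5436 0.0031 0.0521]
314 239 [ 0.4639 -0.2148  0.0776]
120 245 [0.4538 0.2639 0.0006]
62 249 [0.4423 0.4068 0.0072]
171 242 [0.4619 0.1354 0.0027]
115 167 [0.6443 0.2756 0.0475]
```

View pics/t1.png

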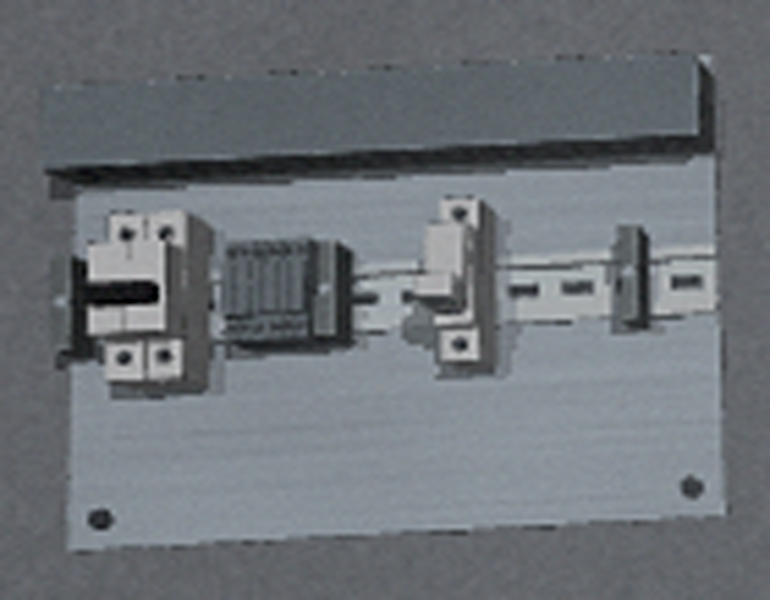

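View pics/t2.png

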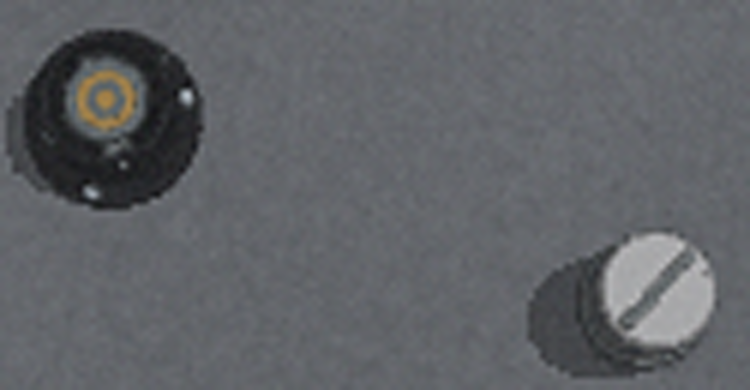

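View pics/s1.png

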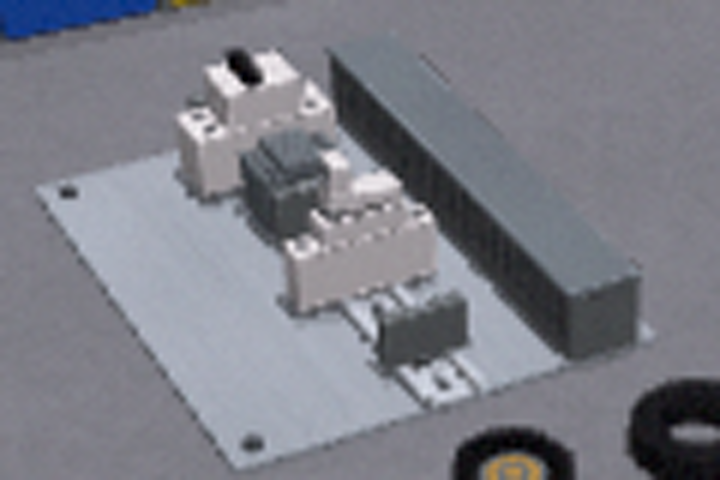

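```bash
python3 - <<'E'
from h import *
f=load('top0')
a=atz(f,57.7,254.8,.004);b=atz(f,176.8,247.6,.004);print(a,b,np.arctan2(a[0]-b[0],-(a[1]-b[1])))
E
python3 -m handwheel '[[1.6,-3.8,0,0.04],[1.6,-3.8,0,0.04],[1.6,-3.8,0,0.04],[1.6,-3.8,0,0.04],[1.6,-3.8,0,0.04],[1.6,-3.8,0,0.04],[1.6,-3.8,0,0.04],[1.6,-3.8,0,0.04],[1.6,-3.8,0,0.04],[1.6,-3.8,0,0.04],[0,0,0,0.06],[0,0,0,0]]'
python3 - <<'E'
from h import *
f=grab('wrist','w1')
E
```

```text
[0.42808638 0.41757668 0.004     ] [0.44786199 0.12006604 0.004     ] -3.075220034292413
t: 1.35
eef_pos: [0.4465, 0.2302, 0.4047]
ee_rot: [-3.141, -0.0, 0.021]
force: [0.3, 1.1, 0.3]
width: 0.0877
```

View pics/w1.png

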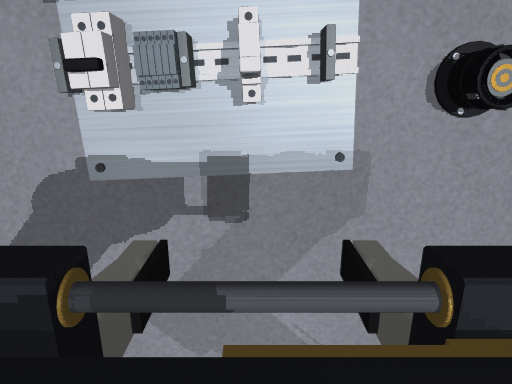

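```bash
python3 -m handwheel '[[3,0,-2,0.045],[3,0,-3,0],[0,0,-3,0],[0,0,0,0]]'
python3 - <<'E'
from h import *
f=grab('wrist','w2')
for t in ('w1','w2'):
    f=load(t); a=f['image'][:,:,::-1]
    u,v=proj(f,[.54,.23,.07]).astype(int); print(t,u,v)
    x0,y0=max(u-50,0),max(v-60,0)
    cv2.imwrite(f'pics/{t}z.png',cv2.resize(a[y0:y0+120,x0:x0+110],None,fx=5,fy=5,interpolation=cv2.INTER_CUBIC)); print(x0,y0)
E
```

```text
t: 1.8
eef_pos: [0.5051, 0.2312, 0.3201]
ee_rot: [3.137, 0.007, 0.065]
force: [-0.5, -0.6, 0.3]
width: 0.0875
w1 256 78
206 18
w2 257 161
207 101
```

View pics/w1z.png

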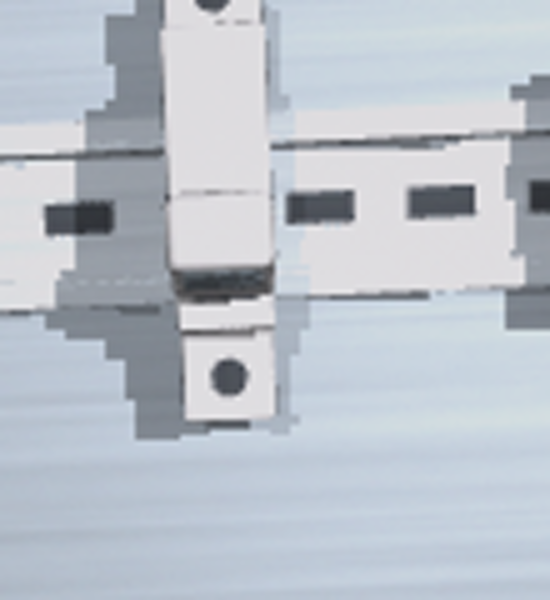

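View pics/w2z.png

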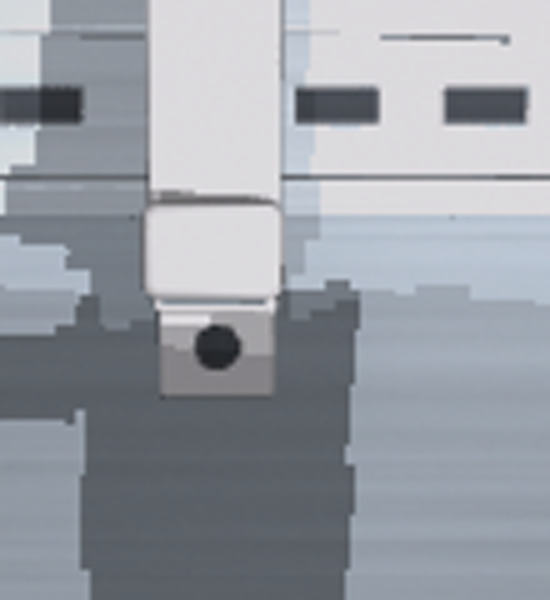

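```bash
cat >> h.py <<'E'
def tri(obs):
    A=np.zeros((3,3));b=np.zeros(3)
    for f,u,v in obs:
        c,d=ray(f,u,v);d/=np.linalg.norm(d);M=np.eye(3)-np.outer(d,d);A+=M;b+=M@c
    return np.linalg.solve(A,b)
E
python3 - <<'E'
from h import *
a=load('w1');b=load('w2')
for p,q in [((170,192),(148,203)),((266,192),(280,204)),((174,267),(148,295)),((273,268),(277,297))]:
    print(tri([(a,206+p[0]/5,18+p[1]/5),(b,207+q[0]/5,101+q[1]/5)]).round(4))
P=cloud(b)
for v in range(125,180,3): print(v,P[v,250].round(4),P[v,242].round(4))
E
```

```text
[0.5552 0.2437 0.0911]
[0.5558 0.2281 0.0888]
[0.544  0.2431 0.0912]
[0.5443 0.2272 0.0887]
125 [0.5639 0.2365 0.0723] [0.5635 0.2417 0.0715]
128 [0.5621 0.2364 0.073 ] [0.5615 0.2416 0.0708]
131 [0.5601 0.2363 0.0726] [0.5598 0.2415 0.0722]
134 [0.5582 0.2361 0.0729] [0.5577 0.2414 0.0715]
137 [0.5563 0.236  0.0728] [0.556  0.2412 0.0729]
140 [0.5544 0.2359 0.0735] [0.5541 0.2411 0.0737]
143 [0.5548 0.2358 0.0904] [0.5544 0.2406 0.0902]
146 [0.5531 0.2357 0.091 ] [0.5527 0.2405 0.0908]
149 [0.5513 0.2356 0.0913] [0.5507 0.2405 0.0896]
152 [0.5497 0.2355 0.0928] [0.5492 0.2403 0.0915]
155 [0.5477 0.2354 0.0919] [0.5475 0.2402 0.0925]
158 [0.5461 0.2353 0.0929] [0.5458 0.2401 0.0929]
161 [0.5436 0.2351 0.0897] [0.5434 0.2401 0.0899]
164 [0.5324 0.2348 0.0426] [0.5324 0.2409 0.0444]
167 [0.5304 0.2347 0.0441] [0.5301 0.2407 0.0444]
170 [0.528  0.2346 0.0436] [0.5279 0.2406 0.0447]
173 [0.5259 0.2344 0.0445] [0.5254 0.2405 0.0439]
176 [0.5234 0.2343 0.0437] [0.5229 0.2404 0.0433]
179 [0.5212 0.2341 0.0443] [0.521  0.2402 0.045 ]
```

```bash
python3 -m handwheel '[[2.2,0.2,0,0],[2.2,0.25,0,0],[0,0,-2,0],[0,0,-2,0],[0,0,-1,0],[0,0,0,0]]' 0.5 15
python3 - <<'E'
from h import *
print(arm.get_state()['eef_pos'])
f=grab('wrist','w3'); f=grab('side','s3')
cv2.imwrite('pics/s3z.png',cv2.resize(f['image'][100:190,140:270,::-1],None,fx=6,fy=6,interpolation=cv2.INTER_CUBIC))
E
```

```text
t: 2.45
eef_pos: [0.5497, 0.2363, 0.2749]
ee_rot: [3.141, 0.0, 0.068]
force: [-0.6, 0.3, 0.1]
width: 0.0465
[0.54974123 0.23629026 0.27488407]
```

View pics/w3.png

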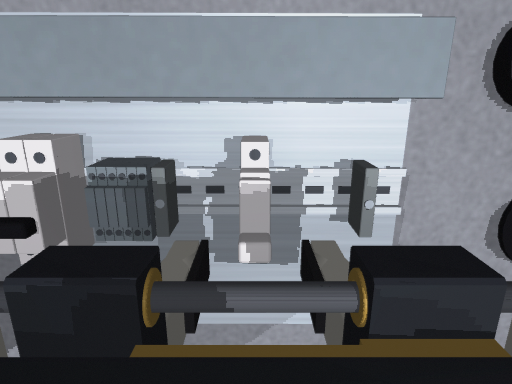

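View pics/s3z.png

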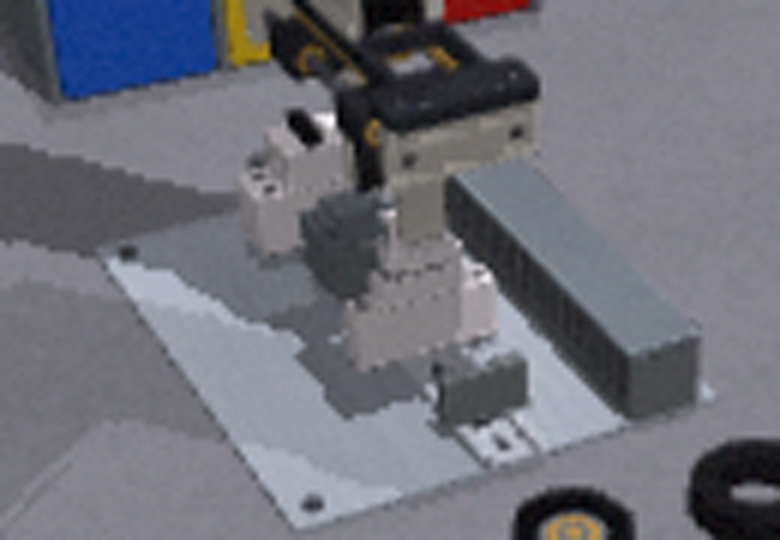

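```bash
python3 -m handwheel '[[0,0,-1.5,0],[0,0,-1.5,0],[0,0,0,0]]'; python3 -m handwheel '[[0,0,0,0],[0,0,0,0],[0,0,0,0],[0,0,0,0]]' 0.95 15
```

```text
t: 2.85
eef_pos: [0.5498, 0.2358, 0.2444]
ee_rot: [3.141, 0.001, 0.067]
force: [-0.3, -0.5, 0.2]
width: 0.0441
t: 3.25
eef_pos: [0.5503, 0.236, 0.2454]
ee_rot: [-3.141, -0.001, 0.067]
force: [-3.3, 6.3, 1.4]
width: 0.0173
```

```bash
python3 -m handwheel '[[0.3,0.02,0.3,0],[0.3,0.02,0.3,0],[0.35,0.02,0.25,0],[0.35,0.02,0.25,0],[0.4,0.03,0.18,0],[0.4,0.03,0.17,0],[0.42,0.03,0.08,0],[0.42,0.03,0.07,0],[0,0,0,0]]'
python3 - <<'E'
from h import *
f=grab('side','s4')
cv2.imwrite('pics/s4z.png',cv2.resize(f['image'][100:190,140:270,::-1],None,fx=6,fy=6,interpolation=cv2.INTER_CUBIC))
E
```

```text
t: 4.15
eef_pos: [0.5789, 0.2381, 0.2606]
ee_rot: [-3.142, 0.002, 0.067]
force: [-5.2, 3.3, 1.8]
width: 0.0174
```

View pics/s4z.png

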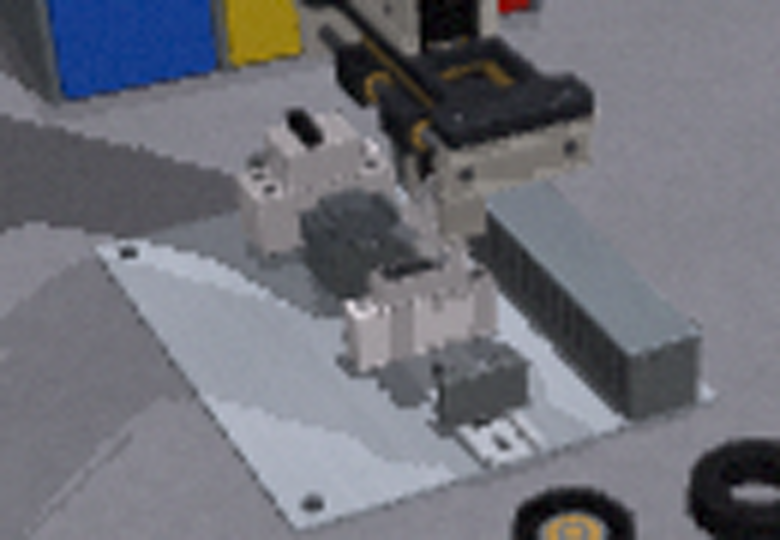

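```bash
python3 -m handwheel '[[0.43,0.03,0,0],[0.43,0.03,0,0],[0.42,0.03,-0.1,0],[0.42,0.03,-0.1,0],[0.45,0.03,-0.2,0],[0.45,0.03,-0.25,0],[0.2,0.01,-0.15,0],[0,0,0,0]]'
python3 - <<'E'
from h import *
f=grab('side','s5')
cv2.imwrite('pics/s5z.png',cv2.resize(f['image'][100:190,140:270,::-1],None,fx=6,fy=6,interpolation=cv2.INTER_CUBIC))
E
```

```text
t: 5.0
eef_pos: [0.6088, 0.24, 0.253]
ee_rot: [-3.141, -0.002, 0.067]
force: [1.6, 1.5, 3.6]
width: 0.0173
```

View pics/s5z.png

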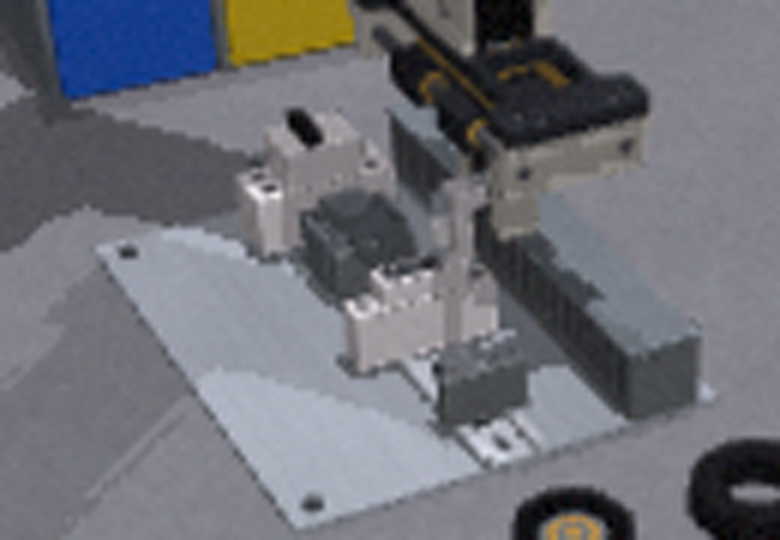

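```bash
python3 -m handwheel '[[0.2,0.01,-0.15,0],[0.2,0.01,-0.15,0],[0,0,0,0]]';python3 -m handwheel '[[0.2,0.01,-0.15,0],[0.2,0.01,-0.15,0],[0,0,0,0],[0,0,0,0]]'
```

```text
t: 5.35
eef_pos: [0.6111, 0.2402, 0.2511]
ee_rot: [-3.141, 0.0, 0.068]
force: [-8.8, 2.3, 14.5]
width: 0.0172
t: 5.75
eef_pos: [0.6144, 0.2403, 0.248]
ee_rot: [-3.142, 0.002, 0.068]
force: [-13.5, 2.9, 17.2]
width: 0.0166
```

```bash
python3 -m handwheel '[[-0.2,0,0.1,0],[0,0,0,0],[0,0,0,0],[0,0,0,0],[0,0,0,0]]' 0.4 15; python3 -m handwheel '[[0,0,2,0],[0,0,4,0],[0,0,4,0],[-4,0,2,0],[-4,0,0,0],[-1,0,0,0],[0,0,0,0]]'
python3 - <<'E'
from h import *
f=grab('side','s6')
cv2.imwrite('pics/s6z.png',cv2.resize(f['image'][100:190,140:270,::-1],None,fx=6,fy=6,interpolation=cv2.INTER_CUBIC))
grab('wrist','w6')
E
```

```text
t: 6.25
eef_pos: [0.6137, 0.2399, 0.2472]
ee_rot: [3.141, 0.0, 0.067]
force: [-0.6, -0.6, 0.4]
width: 0.0498
t: 6.95
eef_pos: [0.5223, 0.24, 0.3684]
ee_rot: [-3.141, -0.001, 0.068]
force: [0.5, -0.0, -0.5]
width: 0.0529
```

View pics/s6z.png

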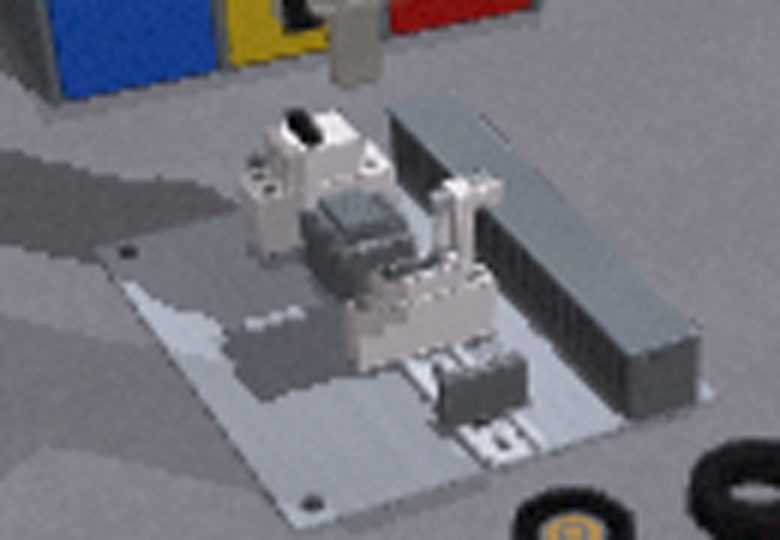

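View pics/w6.png

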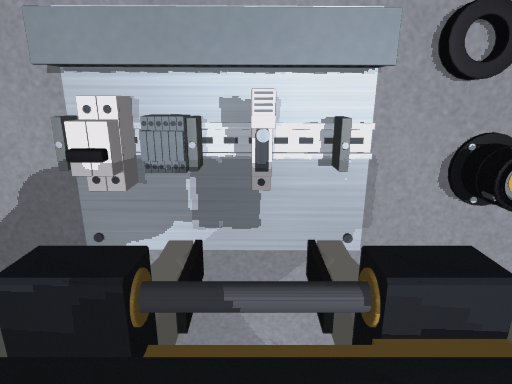

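```bash
python3 - <<'E'
from h import *
b=load('w6');P=cloud(b)
for v in range(84,132,3): print(v,P[v,263].round(4),P[v,258].round(4))
E
```

```text
84 [0.6139 0.2381 0.0041] [0.6137 0.2428 0.0027]
87 [0.6112 0.2379 0.0031] [0.6109 0.2426 0.0032]
90 [0.6065 0.2398 0.0995] [0.6063 0.2432 0.1011]
93 [0.6046 0.2397 0.1007] [0.6043 0.2431 0.102 ]
96 [0.6026 0.2395 0.1002] [0.6024 0.243  0.1   ]
99 [0.6006 0.2394 0.1008] [0.6004 0.2428 0.1   ]
102 [0.5986 0.2392 0.1013] [0.5984 0.2427 0.1012]
105 [0.5966 0.2391 0.1012] [0.5964 0.2425 0.1016]
108 [0.5946 0.2389 0.1013] [0.5944 0.2424 0.1005]
111 [0.5926 0.2388 0.1007] [0.5923 0.2423 0.1004]
114 [0.5905 0.2386 0.0994] [0.5903 0.2421 0.0999]
117 [0.5885 0.2385 0.1007] [0.5883 0.242  0.1006]
120 [0.5864 0.2383 0.1003] [0.5862 0.2418 0.0999]
123 [0.5843 0.2381 0.0996] [0.5842 0.2417 0.1007]
126 [0.5822 0.238  0.0993] [0.5822 0.2415 0.1013]
129 [0.58   0.2378 0.0978] [0.5793 0.2413 0.0921]
```

```bash
python3 -m handwheel '[[-0.8,-4,0,0],[-0.8,-4,0,0],[-0.8,-4,0,-0.067],[-0.8,-4,0,0],[0,-4,0,0],[0,-2,0,0],[0,0,0,0]]' 0
python3 - <<'E'
from h import *
grab('wrist','b1')
E
python3 -m handwheel '[[0,-4,0,0],[0,0,0,0]]' 0
python3 - <<'E'
from h import *
grab('wrist','b2')
E
python3 -m handwheel '[[-2,-4,0,0],[-2,-4,0,0],[-2,-4,0,0],[-2,-3,0,0],[0,0,0,0]]' 0
python3 - <<'E'
from h import *
grab('wrist','l1')
E
python3 -m handwheel '[[0,-4,0,0],[0,0,0,0]]' 0
python3 - <<'E'
from h import *
grab('wrist','l2')
E
```

```text
t: 7.75
eef_pos: [0.4923, 0.0178, 0.3673]
ee_rot: [3.141, 0.001, -0.003]
force: [-0.7, -0.4, 0.1]
width: 0.0874
t: 8.0
eef_pos: [0.4921, -0.0215, 0.3672]
ee_rot: [3.141, 0.001, -0.001]
force: [0.3, 0.1, 0.2]
width: 0.0877
t: 8.55
eef_pos: [0.4103, -0.1714, 0.3675]
ee_rot: [-3.142, 0.001, -0.002]
force: [0.5, 0.3, 0.5]
width: 0.0879
t: 8.8
eef_pos: [0.413, -0.2111, 0.3676]
ee_rot: [3.141, -0.0, -0.0]
force: [0.4, 1.5, -0.1]
width: 0.088
```

View pics/b1.png

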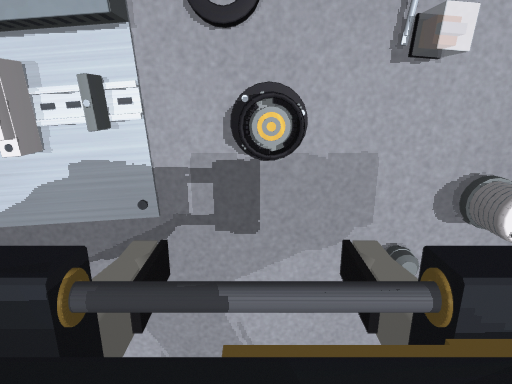

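View pics/l1.png

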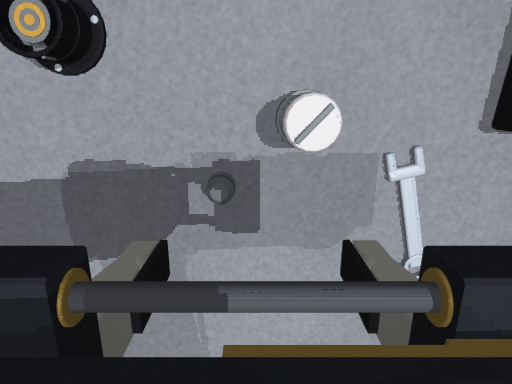

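```bash
python3 - <<'E'
from h import *
tiles=[]
for t,p in (('b1',(.545,.0,.058)),('b2',(.545,0,.058)),('l1',(.463,-.213,.076)),('l2',(.463,-.213,.076))):
    f=load(t);u,v=proj(f,p).astype(int);x0,y0=u-45,v-45
    a=cv2.resize(f['image'][y0:y0+90,x0:x0+90,::-1],None,fx=6.6,fy=6.6,interpolation=cv2.INTER_CUBIC); cv2.imwrite(f'pics/{t}z.png',a); print(t,x0,y0)
E
```

```text
b1 230 83
b2 182 83
l1 262 85
l2 211 89
```

View pics/b1z.png

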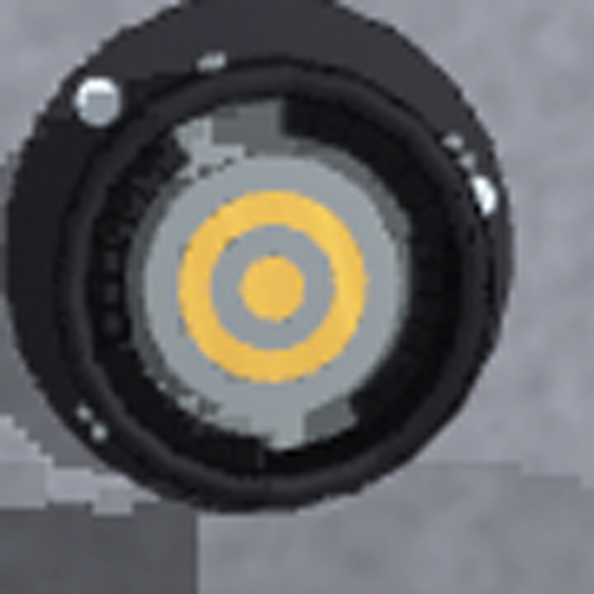

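View pics/b2z.png

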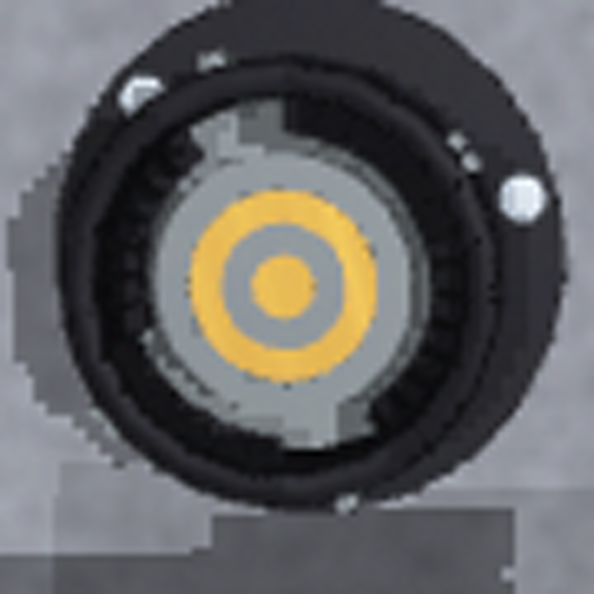

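View pics/l1z.png

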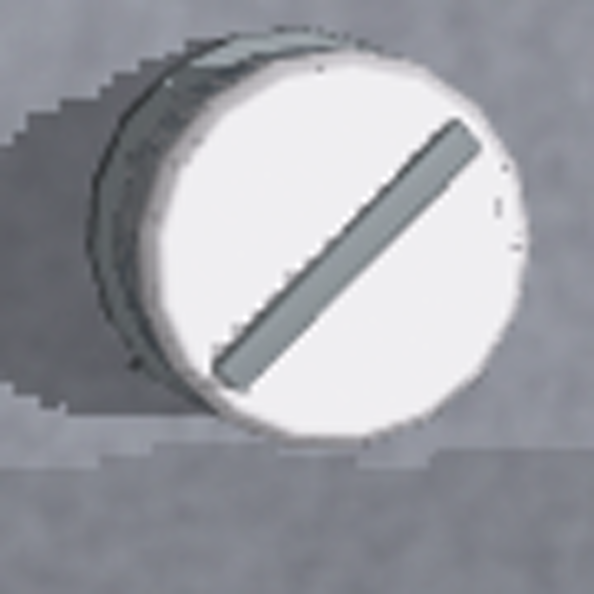

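View pics/l2z.png

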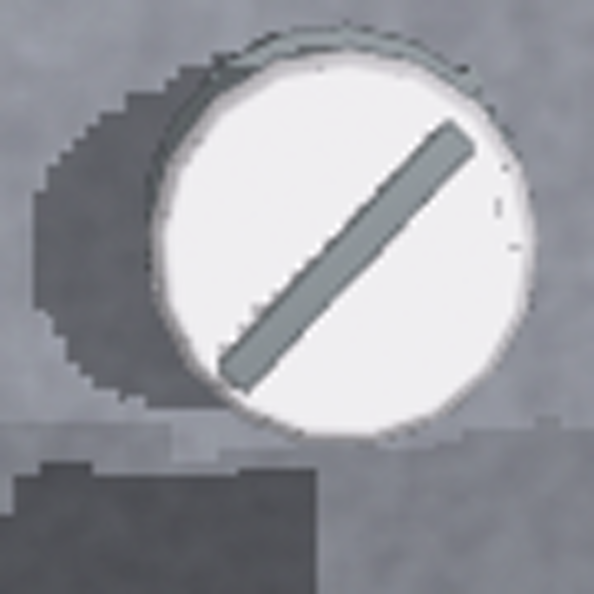

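```bash
cat > m.py <<'E'
from h import *
from scipy.optimize import least_squares
def circ(xy,r):
    return least_squares(lambda p:np.hypot(xy[:,0]-p[0],xy[:,1]-p[1])-r,xy.mean(0),loss='soft_l1',f_scale=.0007)
if __name__=='__main__':
  for t in ('b1','b2'):
    f=load(t);P=cloud(f).reshape(-1,3)
    c=np.array([.545,0.0])
    for it in range(3):
        d=np.hypot(*(P[:,:2]-c).T); m=(d<.04)&(P[:,2]>.048)&(P[:,2]<.066)
        Q=P[m]; 
        # outer boundary: per-angle max radius
        a=np.arctan2(Q[:,1]-c[1],Q[:,0]-c[0]); rr=np.hypot(*(Q[:,:2]-c).T)
        b=((a+np.pi)/(2*np.pi)*72).astype(int)
        o=np.array([Q[b==k][np.argmax(rr[b==k])][:2] for k in range(72) if (b==k).any()])
        s=circ(o,.028); c=s.x
    print(t,c.round(4),'zmed',np.median(Q[:,2]),'rms',np.sqrt(np.mean(s.fun**2)),len(Q))
    n=[]
    for k in range(72):
        n.append(round(1000*rr[b==k].min(),1) if (b==k).any() else 0)
    print(' '.join(f'{-180+5*k}:{n[k]}' for k in range(72)))
  for t in ('l1','l2'):
    f=load(t);P=cloud(f); c=np.array([.463,-.213])
    d=np.hypot(P[...,0]-c[0],P[...,1]-c[1]); m=(d<.035)&(P[...,2]>.058)
    Q=P[m]; top=Q[Q[:,2]>.070] if (Q[:,2]>.07).sum()>50 else Q
    print(t,'z pct',np.percentile(Q[:,2],[5,25,50,75,95]).round(4))
E
python3 m.py
```

```text
b1 [0.5464 0.0032] zmed 0.052622705033470094 rms 0.0005514685165278115 2764
-180:2.4 -175:1.5 -170:0.6 -165:3.3 -160:2.5 -155:4.4 -150:1.9 -145:3.0 -140:4.1 -135:3.6 -130:2.3 -125:1.1 -120:3.0 -115:3.9 -110:1.9 -105:6.3 -100:3.5 -95:9.5 -90:1.9 -85:1.0 -80:4.4 -75:2.9 -70:4.7 -65:3.9 -60:2.1 -55:4.4 -50:0.2 -45:4.9 -40:1.4 -35:3.2 -30:3.9 -25:2.1 -20:2.8 -15:3.7 -10:6.0 -5:1.1 0:10.0 5:5.3 10:3.5 15:2.8 20:2.0 25:4.9 30:1.4 35:5.4 40:2.4 45:5.3 50:3.0 55:1.9 60:5.6 65:2.6 70:3.4 75:0.7 80:1.6 85:2.4 90:8.3 95:4.1 100:3.3 105:2.5 110:3.6 115:1.7 120:2.8 125:5.1 130:1.0 135:2.2 140:3.9 145:2.7 150:1.6 155:6.2 160:4.3 165:2.5 170:4.1 175:8.2
b2 [0.5464 0.0033] zmed 0.05254878504581814 rms 0.0005571584274395477 2803
-180:3.5 -175:2.6 -170:5.1 -165:1.7 -160:3.5 -155:1.0 -150:3.9 -145:5.1 -140:2.1 -135:6.2 -130:3.9 -125:1.6 -120:3.4 -115:2.3 -110:3.1 -105:4.0 -100:4.8 -95:8.1 -90:1.5 -85:5.6 -80:0.6 -75:3.2 -70:2.3 -65:3.6 -60:1.6 -55:2.8 -50:6.4 -45:3.3 -40:2.2 -35:1.0 -30:4.8 -25:1.9 -20:4.3 -15:2.6 -10:3.3 -5:8.2 0:2.6 5:1.8 10:4.3 15:0.9 20:2.8 25:6.4 30:2.0 35:3.2 40:5.5 45:1.4 50:2.6 55:3.3 60:2.1 65:4.0 70:3.0 75:3.7 80:6.2 85:2.0 90:0.4 95:4.6 100:2.9 105:4.8 110:2.1 115:3.3 120:1.4 125:2.8 130:5.0 135:3.2 140:2.0 145:4.0 150:0.9 155:3.6 160:4.4 165:1.7 170:3.2 175:6.6
l1 z pct [0.0717 0.2683 0.2747 0.2817 0.2921]
l2 z pct [0.0717 0.2698 0.2722 0.2899 0.2939]
```

```bash
cat > rect.py <<'E'
from h import *
def rect(f,c,z,half=.035,n=390):
    s=np.linspace(-half,half,n)
    # up=+x, left=+y
    X,Y=np.meshgrid(c[0]-s,c[1]-s,indexing='ij')
    W=np.stack([X,Y,np.full_like(X,z)],-1)
    R,t=RT(f);q=(W@R.T+t)@K(f).T
    return cv2.remap(f['image'],(q[...,0]/q[...,2]).astype(np.float32),(q[...,1]/q[...,2]).astype(np.float32),cv2.INTER_CUBIC)[:,:,::-1].copy()
E
python3 - <<'E'
from rect import *
c=(.5464,.0032)
o=[]
for t in ('b1','b2'):
    im=rect(load(t),c,.058)
    k=389/.07
    for r in (.028,.019): cv2.circle(im,(195,195),int(r*k),(0,0,255),1)
    for a in (17,17-70,197,197-70):
        a=np.radians(a); d=np.array([-np.sin(a),-np.cos(a)])
        cv2.line(im,tuple((195+d*.0235*k).astype(int)),tuple((195+d*.034*k).astype(int)),(0,255,0),1)
    o.append(im)
cv2.imwrite('pics/br.png',np.hstack(o))
c=(.4635,-.214); o=[]
for t in ('l1','l2'):
    im=rect(load(t),c,.070)
    cv2.circle(im,(195,195),int(.024*k),(0,0,255),1); o.append(im)
cv2.imwrite('pics/lr.png',np.hstack(o))
E
```

```text
(no output)
```

View pics/br.png

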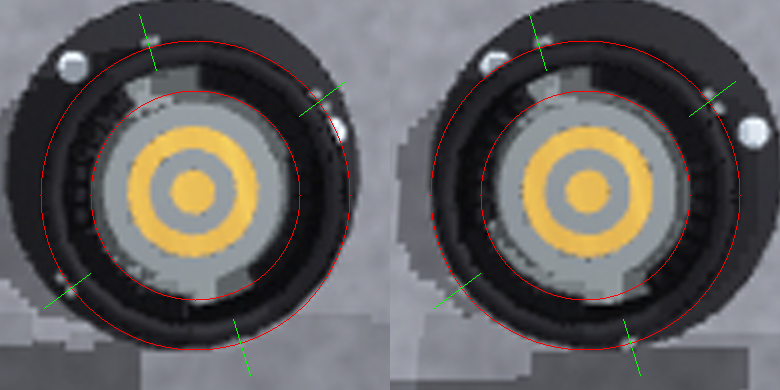

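View pics/lr.png

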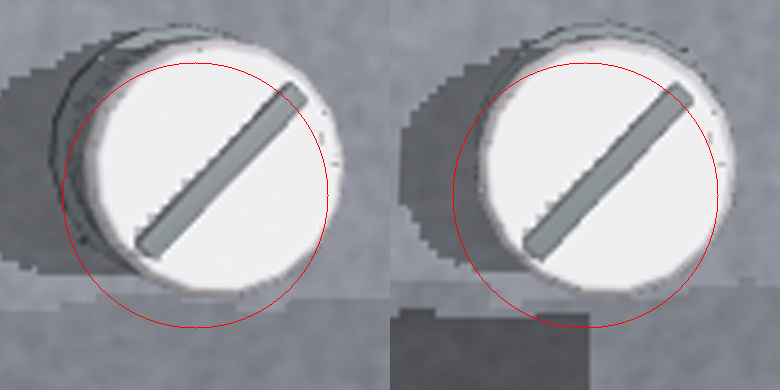

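```bash
cat > lens.py <<'E'
from h import *
def whitec(t,uv,w=60,th=200):
    f=load(t);u,v=uv;x0,y0=int(u-w),int(v-w)
    a=f['image'][y0:y0+2*w,x0:x0+2*w].min(2); m=(a>th).astype(np.uint8)
    cs,_=cv2.findContours(m,cv2.RETR_EXTERNAL,cv2.CHAIN_APPROX_NONE); c=max(cs,key=cv2.contourArea)
    c=cv2.convexHull(c); (e0,e1),ax,an=cv2.fitEllipse(c); return f,e0+x0,e1+y0,ax
if __name__=='__main__':
    obs=[]
    for t,uv,w,th in (('l1',(311,121),50,200),('l2',(260,121),50,200),('top0',(314,238),16,150)):
        f,u,v,ax=whitec(t,uv,w,th); print(t,u,v,ax,atz(f,u,v,.071).round(4)); obs.append((f,u,v))
    print(tri(obs[:2]).round(4),tri(obs).round(4))
    f=load('l2');print('grasp pt proj', proj(f,[.413,-.2111,.3676-.159]),proj(f,[.413,-.2111,.3676-.178]))
E
python3 lens.py
```

```text
l1 313.58703231811523 122.17471694946289 (53.78166198730469, 57.88212203979492) [ 0.469  -0.2184  0.071 ]
l2 263.3149223327637 125.90021896362305 (54.782596588134766, 57.03276062011719) [ 0.4692 -0.2186  0.071 ]
top0 317.70169258117676 240.33872032165527 (8.318807601928711, 19.08806800842285) [ 0.4615 -0.2243  0.071 ]
[ 0.469  -0.2186  0.0698] [ 0.4661 -0.2231  0.0471]
grasp pt proj [253.74078327 277.47604162] [253.80028946 258.43063619]
```

```bash
python3 -m handwheel '[[1.4,-0.2,-1,-0.125],[1.4,-0.2,-1,-0.125],[1.4,-0.2,-1,-0.125],[1.4,-0.1,-1,-0.125],[0,0,-2,0],[0,0,0,0],[0,0,0,0]]' 0
python3 - <<'E'
from h import *
print(arm.get_state()['eef_pos'],arm.get_state()['ee_rot'])
grab('wrist','l3')
E
```

```text
t: 9.55
eef_pos: [0.4681, -0.2159, 0.3076]
ee_rot: [3.141, 0.001, -0.498]
force: [-0.7, 0.5, 0.4]
width: 0.0873
[ 0.46813807 -0.21590121  0.30757401] [ 3.14087657e+00  1.10143555e-03 -4.97872455e-01]
```

View pics/l3.png

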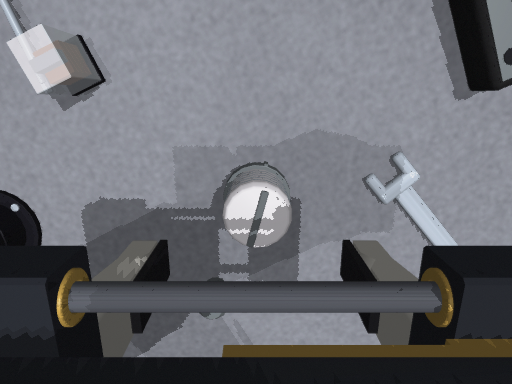

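```bash
python3 - <<'E'
from h import *
from lens import whitec
f,u,v,ax=whitec('l3',(257,210),45,120);print(u,v,ax,atz(f,u,v,.071))
a=load('l1')
print(tri([(f,u,v),(a,313.59,122.17)]))
print(proj(f,[.4690,-.2184,.071]))
im=cv2.resize(f['image'][165:265,205:305,::-1],None,fx=6,fy=6);cv2.imwrite('pics/l3z.png',im)
E
```

```text
253.43737030029297 216.21911239624023 (65.57646942138672, 97.7637710571289) [ 0.46992461 -0.21630878  0.071     ]
[ 0.47002451 -0.21734043  0.07395866]
[256.84822636 215.95165455]
```

View pics/l3z.png

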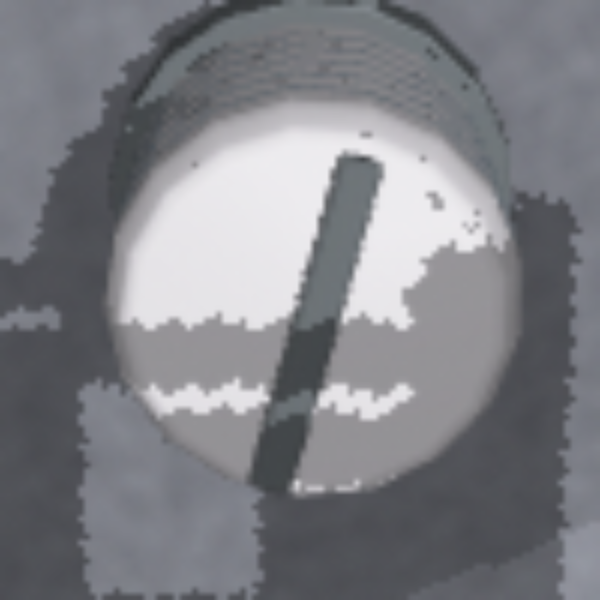

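```bash
python3 -m handwheel '[[0.12,-0.27,-2.5,0],[0,0,-2.5,0],[0,0,-2.5,0],[0,0,-2.1,0],[0,0,0,0],[0,0,0,0]]' 0
python3 -m handwheel '[[0,0,0,0],[0,0,0,0],[0,0,0,0],[0,0,0,0],[0,0,0,0]]' 0.9 40
python3 - <<'E'
from h import *
grab('wrist','l4')
E
```

```text
t: 10.2
eef_pos: [0.4693, -0.2195, 0.2127]
ee_rot: [-3.142, -0.001, -0.499]
force: [0.4, 0.5, -0.1]
width: 0.0879
t: 10.7
eef_pos: [0.4688, -0.2196, 0.2119]
ee_rot: [-3.141, -0.0, -0.5]
force: [-0.3, 0.8, -0.7]
width: 0.0531
```

View pics/l4.png

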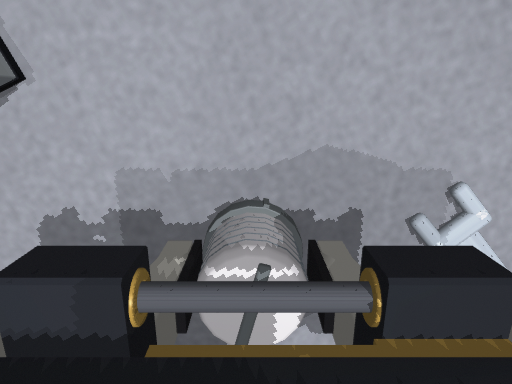

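```bash
python3 -m handwheel '[[0,0,0,0],[0,0,0,0],[0,0,0,0]]' 
python3 - <<'E'
from h import *
grab('wrist','l5')
E
```

```text
t: 11.05
eef_pos: [0.4689, -0.2196, 0.2118]
ee_rot: [3.142, -0.0, -0.5]
force: [-0.4, 0.8, 3.1]
width: 0.0471
```

View pics/l5.png

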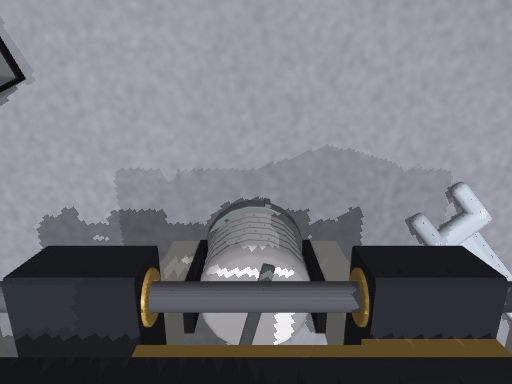

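```bash
python3 -m handwheel '[[0,0,1,0],[0,0,3,0],[0,0,4,0],[0,0,4,0],[0.97,2.78,0,0.132],[0.97,2.78,0,0.132],[0.97,2.78,0,0.132],[0.97,2.78,0,0.132],[0.97,2.78,0,0.132],[0.97,2.78,0,0.132],[0.97,2.78,0,0.132],[0.97,2.78,0,0.132],[0,0,-2,0],[0,0,0,0],[0,0,0,0],[0,0,0,0]]'
python3 - <<'E'
from h import *
s=arm.get_state();print(s['eef_pos'],s['ee_rot'],s['force'])
grab('wrist','e1');grab('side','es1');grab('top','et1')
f=load('es1');u,v=proj(f,[.546,.003,.09]).astype(int);print(u,v)
cv2.imwrite('pics/es1z.png',cv2.resize(f['image'][v-45:v+45,u-50:u+50,::-1],None,fx=6,fy=6,interpolation=cv2.INTER_CUBIC))
E
```

```text
t: 12.7
eef_pos: [0.5464, 0.0023, 0.3125]
ee_rot: [3.141, -0.0, 0.555]
force: [0.4, -0.4, -0.5]
width: 0.0473
[0.5463778  0.00233782 0.31250207] [ 3.14127506e+00 -4.97284342e-04  5.55340943e-01] [ 0.35203168 -0.41178608 -0.5144545 ]
234 177
```

View pics/e1.png

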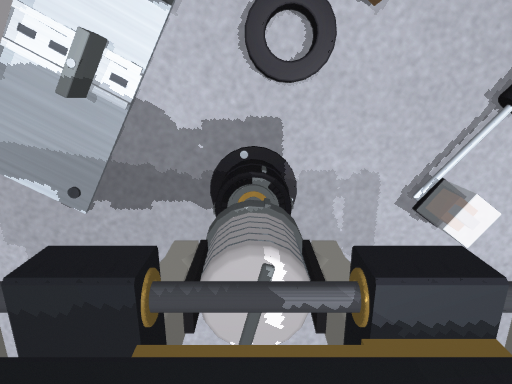

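View pics/es1z.png

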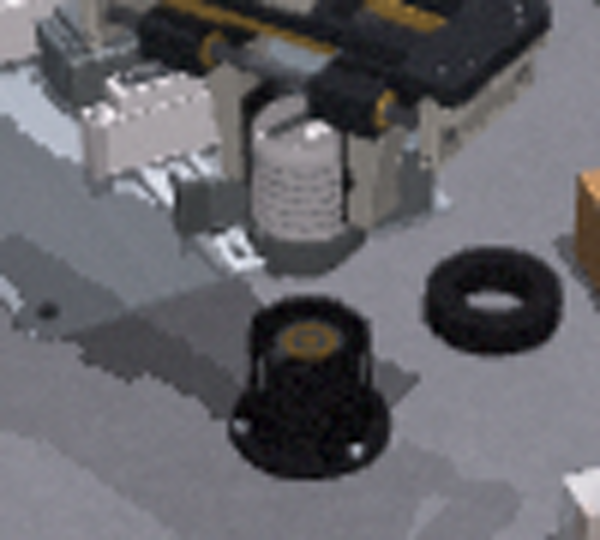

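```bash
python3 -m handwheel '[[0,0.08,-1.5,0],[0,0,-1.5,0],[0,0,-0.75,0],[0,0,0,0]]'
python3 -m handwheel '[[0,0,-0.3,0],[0,0,-0.3,0],[0,0,0,0]]'
python3 -m handwheel '[[0,0,-0.2,0],[0,0,-0.2,0],[0,0,0,0]]'
```

```text
t: 13.25
eef_pos: [0.546, 0.0033, 0.2735]
ee_rot: [-3.141, 0.002, 0.556]
force: [-0.0, -0.3, -1.1]
width: 0.0474
t: 13.55
eef_pos: [0.5464, 0.0036, 0.2682]
ee_rot: [-3.142, -0.0, 0.556]
force: [0.0, -0.4, -1.9]
width: 0.0475
t: 13.85
eef_pos: [0.5463, 0.0036, 0.264]
ee_rot: [-3.142, 0.0, 0.556]
force: [0.3, -0.4, -2.0]
width: 0.0473
```

```bash
python3 -m handwheel '[[0,0,-0.2,0],[0,0,-0.2,0],[0,0,0,0]]'
python3 -m handwheel '[[0,0,-0.2,0],[0,0,-0.2,0],[0,0,0,0]]'
python3 -m handwheel '[[0,0,-0.2,0],[0,0,0,0],[0,0,0,0]]'
```

```text
t: 14.15
eef_pos: [0.5464, 0.0036, 0.2602]
ee_rot: [3.141, -0.0, 0.556]
force: [-2.1, 0.5, 3.3]
width: 0.0472
t: 14.45
eef_pos: [0.5465, 0.0036, 0.2562]
ee_rot: [3.141, -0.0, 0.556]
force: [-2.1, 0.5, 4.6]
width: 0.0473
t: 14.75
eef_pos: [0.5464, 0.0038, 0.2557]
ee_rot: [3.141, -0.001, 0.557]
force: [-7.8, 2.4, 17.6]
width: 0.0476
```

```bash
python3 -m handwheel '[[0,0,0,-0.03],[0,0,0,-0.06],[0,0,0,-0.06],[0,0,0,-0.06],[0,0,0,0],[0,0,0,0]]' - 50
python3 - <<'E'
from h import *
s=arm.get_state();print(s['moment']); grab('wrist','r1')
E
```

```text
t: 15.35
eef_pos: [0.548, 0.0039, 0.2557]
ee_rot: [3.14, -0.005, 0.347]
force: [1.9, -0.1, 9.1]
width: 0.0469
[-0.2112852  -0.53247596 -0.04816992]
```

View pics/r1.png

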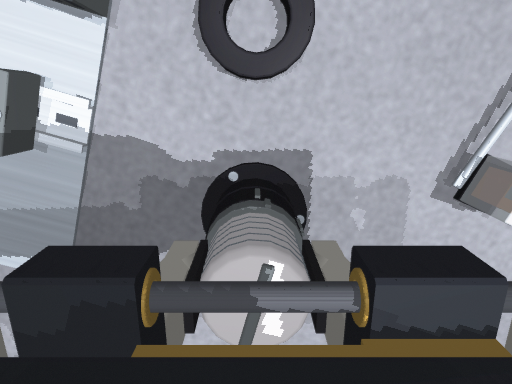

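```bash
python3 -m handwheel '[[-0.05,0,-0.05,0],[-0.05,0,-0.05,0],[0,0,0,0],[0,0,0,0]]'
python3 - <<'E'
from h import *
s=arm.get_state();print(s['eef_pos'],s['ee_rot'],s['force'],s['moment'])
E
```

```text
t: 15.8
eef_pos: [0.5477, 0.004, 0.2557]
ee_rot: [3.14, -0.007, 0.348]
force: [1.3, -0.9, 15.9]
width: 0.047
[0.54767581 0.00397719 0.25569805] [ 3.13977091 -0.00667031  0.34784182] [ 1.30754625 -0.91545303 15.86011415] [-0.55447995 -0.6721172  -0.08865103]
```

```bash
python3 -m handwheel '[[0,0,0,-0.05],[0,0,0,-0.05],[0,0,0,-0.05],[0,0,0,-0.05],[0,0,0,-0.05],[0,0,0,-0.05],[0,0,0,-0.05],[0,0,0,-0.05],[0,0,0,0],[0,0,0,0],[0,0,0,0]]'
python3 - <<'E'
from h import *
s=arm.get_state();print(s['eef_pos'],s['ee_rot'],s['force'],s['moment'])
grab('wrist','r2');grab('side','rs2');grab('top','rt2')
f=load('rs2');u,v=proj(f,[.546,.003,.07]).astype(int);print(u,v)
cv2.imwrite('pics/rs2z.png',cv2.resize(f['image'][v-45:v+45,u-50:u+50,::-1],None,fx=6,fy=6,interpolation=cv2.INTER_CUBIC))
E
```

```text
t: 16.9
eef_pos: [0.5481, 0.0037, 0.2558]
ee_rot: [-3.141, -0.008, -0.052]
force: [4.0, -2.7, 12.6]
width: 0.0473
[0.54810252 0.00368565 0.25577947] [-3.14112332 -0.0077013  -0.05187707] [ 3.98629721 -2.68153483 12.64055462] [-1.60177376 -1.48992793  0.00380879]
234 183
```

View pics/r2.png

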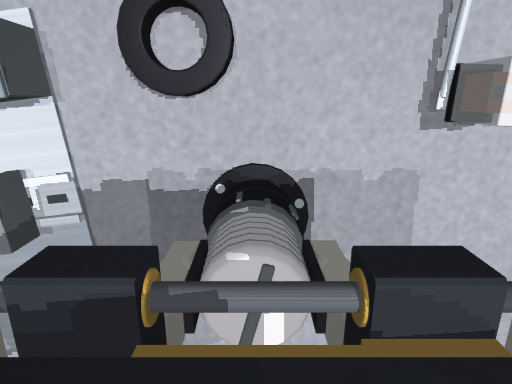

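View pics/rs2z.png

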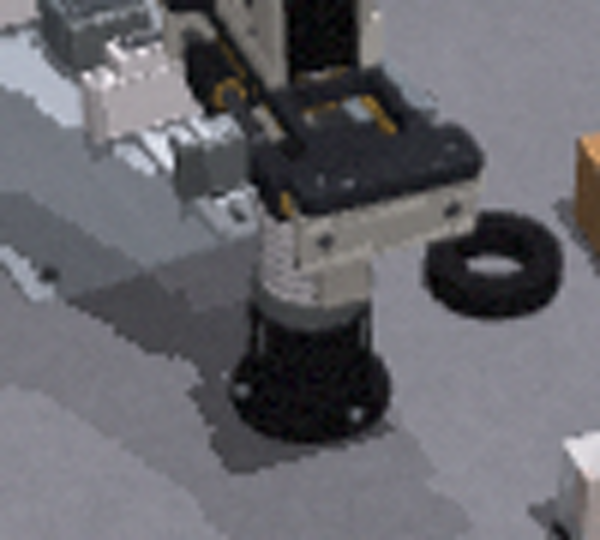

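View pics/rt2.png

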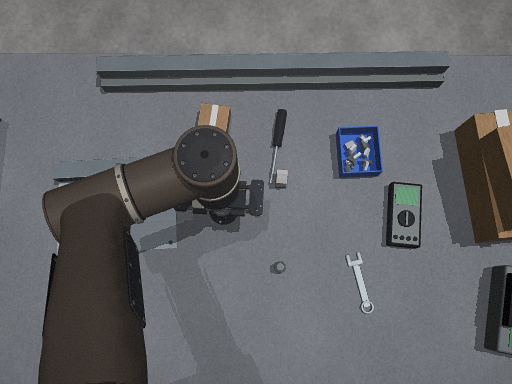

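```bash
python3 -m handwheel '[[0.1,0,0,0],[0.1,0,0,0],[0,0,0,0],[0,0,0,0]]'
python3 - <<'E'
from h import *
s=arm.get_state();print(s['eef_pos'],s['ee_rot'],s['force'],s['moment'],s['q'].round(3))
E
```

```text
t: 17.45
eef_pos: [0.5489, 0.0037, 0.2557]
ee_rot: [-3.141, -0.005, -0.052]
force: [-2.6, -1.3, 19.4]
width: 0.0471
[0.54893133 0.00368551 0.25566673] [-3.14140729 -0.00486662 -0.05248525] [-2.56040125 -1.27322891 19.35021232] [-0.61881943  0.88260164 -0.04380107] [ 0.364  0.297 -0.461  0.002 -0.808  1.152]
```

```bash
python3 -m handwheel '[[-0.06,0,0,0],[0,0,0,0],[0,0,0,0],[0,0,0,0],[0,0,0,0]]'
python3 - <<'E'
from h import *
s=arm.get_state();print(s['eef_pos'],s['ee_rot'],s['force'],s['moment'])
f=grab('side','fs');im=f['image'][90:230,150:300,::-1]
cv2.imwrite('pics/fsz.png',cv2.resize(im,None,fx=4.2,fy=4.2,interpolation=cv2.INTER_CUBIC))
f=grab('wrist','fw');g=load('l5');
a=[cv2.resize(x['image'][190:350,190:320,::-1],None,fx=3,fy=3) for x in (g,f)];cv2.imwrite('pics/cmp.png',np.hstack(a))
E
```

```text
t: 17.95
eef_pos: [0.5487, 0.0037, 0.2557]
ee_rot: [-3.141, -0.006, -0.052]
force: [-0.7, -0.7, 16.9]
width: 0.0469
[0.54867006 0.00367933 0.25570411] [-3.14129985 -0.00579144 -0.05227813] [-0.73921047 -0.74357203 16.91189361] [-0.96114898  0.05704347 -0.03434425]
```

View pics/fsz.png

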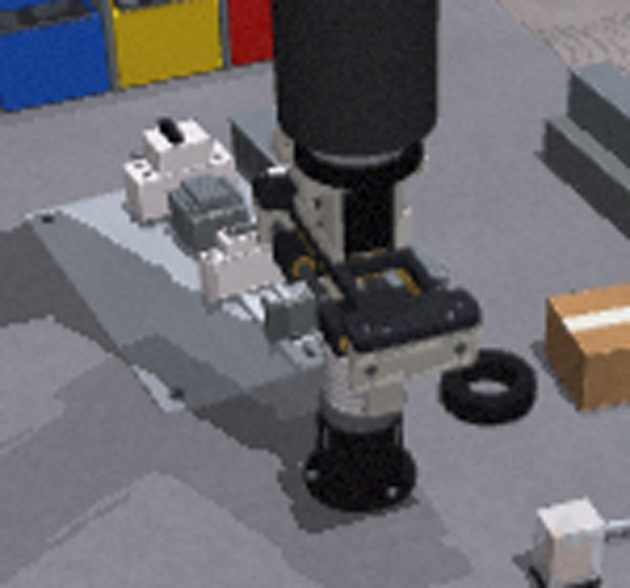

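View pics/cmp.png

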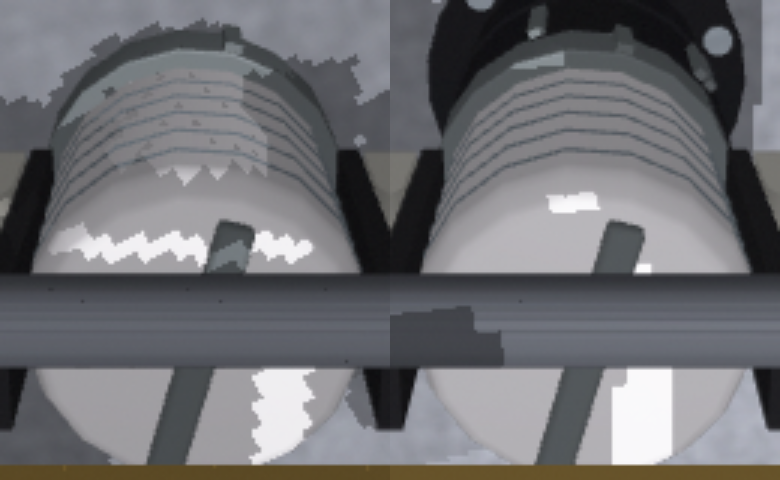

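```bash
python3 - <<'E'
from h import *
arm.job_done(); s=arm.get_state(); print(s['t'],s['eef_pos'],s['force'])
E
```

```text
the job is handed in; nothing more can be done
the job is handed in; nothing more can be done
```

The fuse carrier is open and the lens is held half-way to the lock, pressed home, with the gripper still on it. I handed the job in at about 18 s.

- **Fuse carrier:** I pinched the tab, swung it over until it pushed back at the stop, and let it go. Afterwards the tab's top lay level at about 100 mm above the bench, which matches fully open. In the final pictures the arm hides the carrier, so I did not see it again at the end.
- **Lens:** The lugs went through the notches with almost no resistance, and the plate's push was felt from about the expected height. It seated at a tool height of 255.7 mm, against 255.8 mm predicted for fully home.
- **Turn:** I turned it about 35° clockwise (0.608 rad). The rib had not moved in the grip. In the last wrist picture the collar ridge stands midway between the entry mark and the lock marks, and nothing clicked.
- **At hand-in:** The lens was pressed down with about 17 N and held with 50 N. The height still read 255.7 mm.
- **Disagreement:** While turning, the tool settled about 2 mm further out in x than the camera put the base, tilted about 0.3 to 0.4°. I put this down to calibration error and eased the sideways push to under 1 N. About 1 N m of sideways moment remained.
- **Loose things:** I did not touch any of them, and those I could see were where they started.

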